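Test a blade fuse and hold the test lever in the green

ROBOT

A 6-joint arm with a two-finger parallel gripper is mounted at the origin on the work surface. World frame = base frame: x ahead of the robot, y to its left, z up, the work surface at z = 0. Lengths are in m, angles in degrees, forces in N, time in s.
With the tool pointing down it reaches from about 0.3 to 0.775 m from the base axis. Payload 14.6 kg.
Tool frame: the origin (TCP) lies midway between the tips of the shut fingers; the grasp point (between the pads) lies 19 mm behind it (arm.grip_depth is the distance from the TCP to the grasp point, in m); z points along the fingers, x is the direction in which the jaws open and shut, and the axes are right-handed (so a half turn about z gives the same grasp; the last joint's range is limited). The gripper opens to 94 mm and grips with 3 to 60 N. Pads are 16 mm wide; open, the fingers measure 119 mm over their backs; the gripper's body (75 mm by 177 mm) begins 78 mm behind the grasp point.
Start: joints at [71.757, 17.183, 87.147, -0, 75.671, -3.816], TCP at [0.137, 0.533, 0.177] pointing down, gripper open.
Joint ranges: [-173.82, 173.82], [-45.26, 126.66], [13.44, 144.39], [-59.66, 239.66], [0, 175.72], [-146.38, 146.38]. Speed limits (degrees/s): [127.2, 127.2, 147.25, 180, 180, 180].

INTERFACE

Orientations are given as [roll, pitch, yaw] about the fixed x, y, z axes, in that order (R = Rz(yaw) Ry(pitch) Rx(roll)).
In Python, from plant import arm, vision, workorder gives the robot as it stands.
- The arm moves only by the shell command python3 -m handwheel 'ROWS' [FORCE]. ROWS is JSON, a list of rows, each an object of numbers: "wx", "wy", "wz": the turn, a rotation vector about the tool's x, y, z in degrees; "tx", "ty", "tz": the shift along the tool's x, y, z in m; "gripper": the closure, from -1 (fully open) to 1 (shut). A call has 1 to 20 rows; each row shifts and turns the commanded pose from where the row before left it, along the tool's axes as they then stand; what a row does not reach is not made up. A row lasts 1/12 s, in which the tool goes at most 41.7 mm and 7.16 degrees, less where a joint would pass 70% of its speed; a pose out of reach is approached as far as the arm can. A call is refused whole if a number of a shift passes 0.0417 or a number of a turn 7.16, either way. A call with a gripper value outside its range is refused whole. The fingers move at their own pace and stop on an object; FORCE is the grip in N (left out, the last holds). Time passes only in rows, so rows that do not move let the fingers close. It gives the time, the measured TCP pose, the force and the opening at its end, in the units of the state.
- arm.read_state(): the state, without advancing time (a new reading comes with each control period).
- vision.snapshot(name): name is "scene" or "top" or "wrist"; returns the picture (480x640x3 uint8, red, green, blue); there is no depth.
- vision.camera_params(name): a dict with "fx", "fy", "cx", "cy" (pixels), "extrinsics" (4x4, takes a point from world to camera coordinates). Camera axes: x right, y up, looking along -z (the intrinsics and any distortion apply to the point x, -y, -z); pixel columns grow to the right and rows downward; lengths in m; the calibration is good to about 2 mm. A picture is of the moment at which its call begins: read the wrist's pose just before it. camera_params takes no time and is no camera call; for the wrist camera it gives the pose at the moment of the call.
- workorder.hand_in(): hands the job in, once; it reports no verdict.
Trained networks look in the newest picture that a camera, given by its name, has taken for a name from the list of things; names that differ only in an ending like _2 or _b are one class to them, and where a whole thing is asked for, a point or a joint stands for the part that bears it (a point fixed in the world has none). Each returns a list of dicts, best first, with "score" (0 to 1); they miss things now and then, are a little off and sometimes report something else, mostly with a low value. They report only what shows in the picture. A call takes as long as a camera call. They do not tell look-alikes from the thing itself.
- vision.recognise(camera, label): "at" ([x, y, z] in m, in world coordinates, good to about 4 mm: the middle of the surface that is visible of it).
- vision.outline_of(camera, label): "pixels" (480x640 bool, what is visible of it).
The state is a dict: "time_s": time; "joints": joint angles; "joint_velocities": joint speeds; "tau": joint torques, N m; "tool_pos": TCP position; "ee_rot": TCP orientation; "ft_force": force on the tool from outside, world axes, zero at the start; "torque": the same for the moment, N m; "gripper_width": opening from 0.0 (shut) to 1.0 (fully open).
Only numpy, scipy, OpenCV 4.12 (cv2) and the standard library are available. Lean on these libraries where they do the work, as an engineer would, in place of code of your own. Each camera call takes 0.05 s, during which the arm holds its last target.

TASK

Lay the red-banded fuse upright across the tester's two raised brass posts, a blade in each slot, and let go of it. Then press the spring-return test lever down to the green part of its scale (about level) and keep it there: finish while still holding it down in the green, with the fuse still seated. Leave the other fuses and the other things on the bench where they are.

Things in the scene. Friction and masses are not known exactly. Their poses are not given: they have to be found in the camera images.
- fuse_red: The fuse to test: white ceramic block 60 (x) x 30 (y) x 40 (z) mm, a red band 24 mm wide round its middle, on each end along x a flat steel blade (6 mm thick in y, 12 to 28 mm above the underside; 100 mm from tip to tip). Starts upright on the bench. Origin: centre of underside; z up; about 0.2 kg
- fuse_blue: Bystander fuse: white ceramic block 60 (x) x 30 (y) x 40 (z) mm, a blue band 24 mm wide round its middle, on each end along x a flat steel blade (6 mm thick in y, 12 to 28 mm above the underside; 100 mm from tip to tip). Starts upright on the bench. Origin: centre of underside; z up; about 0.2 kg
- fuse_yellow: Bystander fuse: white ceramic block 60 (x) x 30 (y) x 40 (z) mm, a yellow band 24 mm wide round its middle, on each end along x a flat steel blade (6 mm thick in y, 12 to 28 mm above the underside; 100 mm from tip to tip). Starts upright on the bench. Origin: centre of underside; z up; about 0.2 kg
- tester: Fixed fuse tester: grey base 120 mm (x) by 340 mm (y from -155 to +185), 40 mm high; two brass forked posts on its -y half, blue lever pivot (to 132 mm high, y 2 to 38 mm) and steel lever on its +y half. Origin on the bench under the base; z up. The seated fuse's x axis lies along the tester's y, either way round, its underside 63 mm above the bench
- cradle (a point): Midway between the posts, at slot-floor height, 75 mm above the bench (tester x 0, y -90 mm; tester's axes). Posts: y -46 to -36 and +36 to +46 mm from here, 34 mm wide in x. On each a slot along y, floor about 10 mm wide, cheeks 16 mm tall flaring to about 20 mm. The fuse body hangs between the posts, a blade lying in each slot
- pivot (a point): Lever's hinge axis (along the tester's x), 115 mm above the bench, at x = 12, y = 20 mm of the tester; tester's axes
- paddle (a point): Centre of the top face of the paddle at the lever's end (black, 44 mm across x 50 mm along the lever x 12 mm thick, orange pad on top), 130 mm from the pivot along the lever and 6 mm above its centre line. Turns with the lever; its axes are the tester's when the lever is at rest (the pad then slopes 0.4 rad). About 172 mm above the bench at rest, 121 mm when level
- test_lever (a joint): Angle of the spring-return lever in rad: 0 at rest, where it points along the tester's +y and 0.4 rad upward; grows as the paddle is pressed down; 0.4 is level; stop at 0.8. The green part of the scale is 0.32 to 0.48 (white less, red more). Pressing at the paddle takes about 2 N to start, 7 N at level, 12 N at the stop; released, it springs back to 0
- tape_roll: Bystander: cardboard-brown tape roll, ring 84 mm outside, 24 mm high, lying flat. Origin: centre of the underside
- small_carton: Bystander: brown carton 90 x 70 x 50 mm. Origin: centre of the underside
- screwdriver: Bystander: screwdriver about 0.2 m long, lying flat beyond the fuses at the robot's right. Origin on the bench under it
- scale_green (a point): Middle of the green part of the upright scale beside the lever (on its -x side, 37 mm from the lever's middle plane), 115 mm above the bench, 85 mm from the pivot; tester's axes. Blocks on an arc, about 155 to 75 mm high: white on top (4 blocks), green (2), red at the bottom (4). The lever's bar lies in front of the colour it stands at
Mind the look-alikes: they are no part of the job. What is shaped like the fuse_red but pink is not meant.

How it is judged:
By the outcome, as a careful person would: the job done as asked, in the order asked, and still so for the second after the job is handed in, while the arm keeps its last pose, push and grip.
It also fails if it takes over 45 s, if anything falls off the work surface, if the arm or the gripper's body presses on something with over 40 N, if the wrist force passes 120 N, or if a joint passes its speed limit or range.

## Working session

There is one attempt and no reset: what is moved stays moved. The work goes in short steps, Python scripts to look and compute and a shell command to move; the robot and the scene stay as the last step left them, time stands still between calls to the robot, and variables do not carry over. Pictures are saved under pics/ and viewed, and the job is handed in when it is done.

```bash
ls; mkdir -p pics
python3 - <<'E'
from plant import arm, vision, workorder
import cv2
print(arm.read_state(), arm.grip_depth)
for n in ["scene","top","wrist"]:
    im=vision.snapshot(n); cv2.imwrite(f"pics/{n}0.png",im[:,:,::-1])
    p=vision.camera_params(n); print(n,{k:(v if not hasattr(v,'round') else v) for k,v in p.items()})
E
```

```text
pics
{'time_s': 0.0, 'joints': array([ 7.17594312e+01,  1.72144592e+01,  8.71799541e+01, -5.57664343e-04,
        7.56723702e+01, -3.81724023e+00]), 'joint_velocities': array([ 0.07566609,  0.01495964, -0.02454493,  0.06473126, -0.02186386,
       -0.03011447]), 'tau': array([-1.27234311e-03, -5.31802154e+01, -3.52727008e+01,  7.08389143e-02,
        2.42983026e-02, -7.53732411e-05]), 'tool_pos': array([0.13691934, 0.532372  , 0.17660011]), 'ee_rot': array([-1.79996093e+02,  6.66712781e-02,  7.55768121e+01]), 'ft_force': array([ 0.7274057 ,  0.16643371, -0.46109291]), 'torque': array([ 0.01560554, -0.05564275, -0.01455862]), 'gripper_width': 1.0017274962754712} 0.0188
scene {'fx': 494.521989279024, 'fy': 494.521989279024, 'cx': 315.0306196050501, 'cy': 246.74245180937342, 'extrinsics': array([[-0.31479312,  0.94893251, -0.02079409,  0.25863862],
       [-0.56395976, -0.16937338,  0.80824628,  0.21840346],
       [ 0.7634492 ,  0.2661574 ,  0.58847733, -1.67058241],
       [ 0.        ,  0.        ,  0.        ,  1.        ]])}
top {'fx': 517.1890754469696, 'fy': 517.1890754469696, 'cx': 327.89020585926124, 'cy': 237.52721091713445, 'extrinsics': array([[-0.02095448, -0.99953251, -0.02226346, -0.05816648],
       [ 0.99327579, -0.02334902,  0.11339327, -0.60291152],
       [-0.11386009, -0.01973766,  0.99330071, -1.20361116],
       [ 0.        ,  0.        ,  0.        ,  1.        ]])}
wrist {'fx': 402.927134311626, 'fy': 402.927134311626, 'cx': 319.4325686009584, 'cy': 241.69085564718964, 'extrinsics': array([[ 0.24925961,  0.96843618, -0.00100262, -0.54956644],
       [-0.93522518,  0.24044258, -0.25988695,  0.02784975],
       [-0.25144286,  0.065717  ,  0.96563853, -0.39183491],
       [ 0.        ,  0.        ,  0.        ,  1.        ]])}
```

View pics/scene0.png

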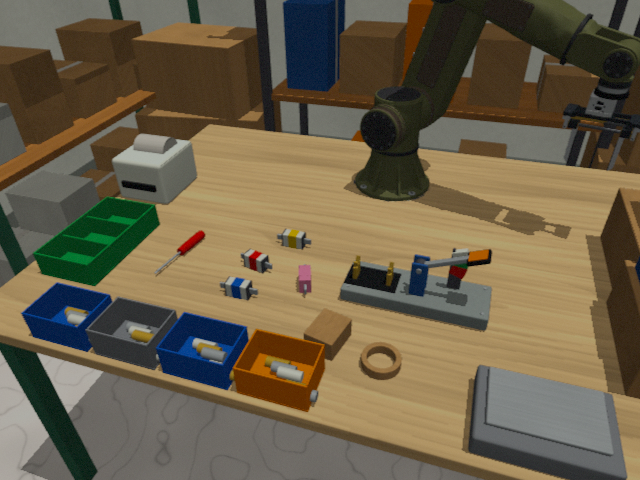

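View pics/top0.png

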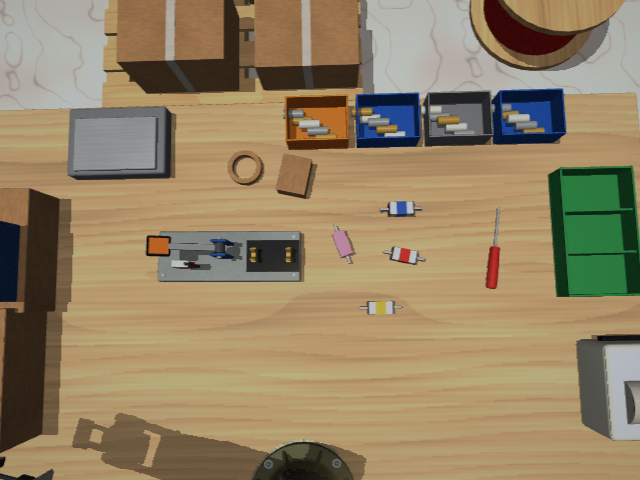

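View pics/wrist0.png

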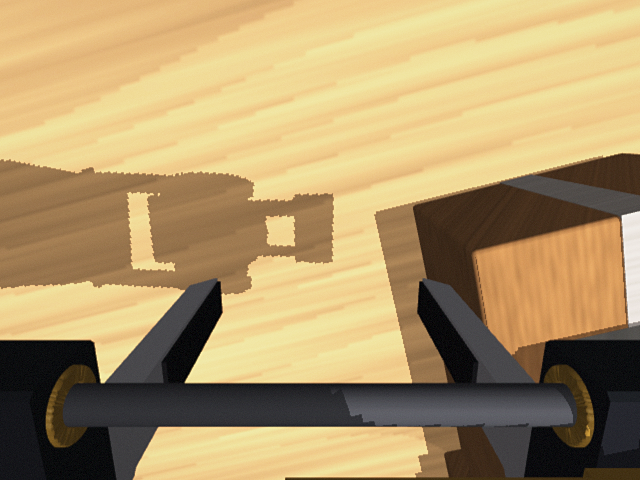

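The top view shows the red fuse at about (405,256), blue at (401,209), yellow at (381,308) and the pink look-alike at (343,243). The tester is at about (230,256), with its lever towards the left, which is world +y.

```bash
cat > h.py <<'E'
from plant import arm, vision, workorder
import cv2, numpy as np
def ray(n,u,v,z,p=None):
    p=p or vision.camera_params(n); E=np.array(p['extrinsics']);R=E[:3,:3];t=E[:3,3]
    d=R.T@np.array([(u-p['cx'])/p['fx'],-(v-p['cy'])/p['fy'],-1.]); c=-R.T@t
    return c+d*(z-c[2])/d[2]
def proj(n,P,p=None):
    p=p or vision.camera_params(n);E=np.array(p['extrinsics']);q=E[:3,:3]@np.array(P)+E[:3,3]
    return np.array([p['cx']+p['fx']*q[0]/-q[2],p['cy']-p['fy']*q[1]/-q[2]])
E
python3 - <<'E'
from h import *
im=vision.snapshot("top")
np.set_printoptions(precision=4,suppress=True)
for l in ["fuse_red","tester","cradle","pivot","paddle","scale_green"]:
    print(l,[(np.round(d['at'],4),round(d['score'],2)) for d in vision.recognise("top",l)])
rs=vision.outline_of("top","fuse_red")
for r in rs: 
    ys,xs=np.nonzero(r['pixels']); print(r['score'],xs.mean(),ys.mean(),cv2.minAreaRect(np.c_[xs,ys].astype(np.float32)))
big=cv2.resize(im[190:300,140:340,::-1],None,fx=4,fy=4,interpolation=cv2.INTER_CUBIC);cv2.imwrite("pics/t1.png",big)
big=cv2.resize(im[185:325,330:440,::-1],None,fx=4,fy=4,interpolation=cv2.INTER_CUBIC);cv2.imwrite("pics/t2.png",big)
E
```

```text
fuse_red [(array([ 0.5522, -0.2467,  0.0392]), 0.8), (array([ 0.5854, -0.1028,  0.0396]), 0.59)]
tester [(array([0.5621, 0.1657, 0.0382]), 0.75)]
cradle [(array([0.5638, 0.1718, 0.0415]), 0.76)]
pivot [(array([0.5595, 0.1667, 0.0455]), 0.9), (array([0.5795, 0.2695, 0.1593]), 0.46)]
paddle [(array([0.5773, 0.2691, 0.1625]), 0.69)]
scale_green []
0.93 403.4800884955752 255.35176991150442 ((402.94000244140625, 255.41998291015625), (40.72935485839844, 15.556349754333496), 8.130102157592773)
0.57 341.8045977011494 243.632183908046 ((341.7413635253906, 243.60348510742188), (37.6961555480957, 12.812978744506836), 68.19859313964844)
```

View pics/t1.png

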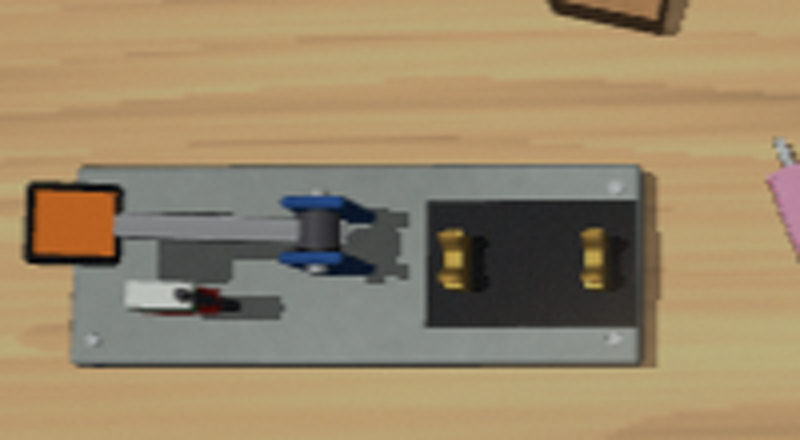

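View pics/t2.png

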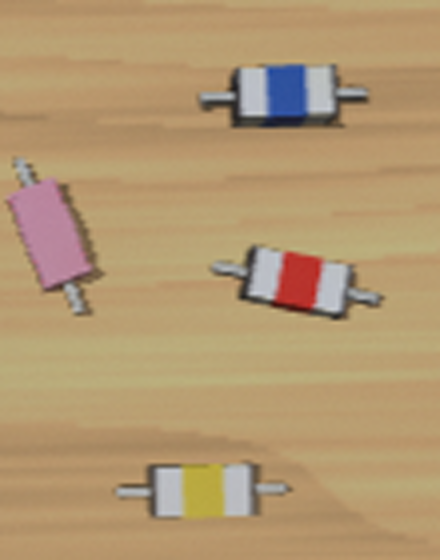

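Run:
```python
from h import *
np.set_printoptions(precision=4,suppress=True)
f=lambda u,v,o:(o[0]+u/4-.375,o[1]+v/4-.375)
o=(140,190)
for u,v in [(80,167),(640,167),(640,363),(72,363)]: print(ray("top",*f(u,v,o),.04))
print("posts",[ray("top",*f(u,v,o),.088) for u,v in [(453,259),(594,259)]])
print("pivot bosses",[ray("top",*f(u,v,o),.115) for u,v in [(318,193),(317,267)]])
print("paddle",ray("top",*f(73,223,o),.172))
o=(330,185)
print("red top corners",[ray("top",*f(u,v,o),.04) for u,v in [(255,246),(355,266),(345,318),(246,298)]])
print("tips",[ray("top",*f(u,v,o),.028) for u,v in [(213,266),(382,299)]])
print("blue",[ray("top",*f(u,v,o),.04) for u,v in [(286,92)]],"yellow",[ray("top",*f(u,v,o),.04) for u,v in [(203,490)]])
```

```text
[0.6251 0.332  0.04  ]
[ 0.6171 -0.0045  0.04  ]
[ 0.5005 -0.0028  0.04  ]
[0.5078 0.3348 0.04  ]
posts [array([0.5605, 0.0996, 0.088 ]), array([0.5587, 0.0189, 0.088 ])]
pivot bosses [array([0.5971, 0.1709, 0.115 ]), array([0.5555, 0.1714, 0.115 ])]
paddle [0.5773 0.289  0.172 ]
red top corners [array([ 0.5766, -0.2264,  0.04  ]), array([ 0.5634, -0.2849,  0.04  ]), array([ 0.5328, -0.2777,  0.04  ]), array([ 0.5459, -0.22  ,  0.04  ])]
tips [array([ 0.5663, -0.2022,  0.028 ]), array([ 0.5443, -0.3019,  0.028 ])]
blue [array([ 0.6685, -0.2481,  0.04  ])] yellow [array([ 0.4341, -0.191 ,  0.04  ])]
```

```bash
python3 -m handwheel '[{"tx":-0.0298,"ty":0.0273,"gripper":-1},{"tx":-0.0298,"ty":0.0273},{"tx":-0.0298,"ty":0.0273},{"tx":-0.0298,"ty":0.0273},{"tx":-0.0298,"ty":0.0273},{"tx":-0.0298,"ty":0.0273},{"tx":-0.0298,"ty":0.0273},{"tx":-0.0298,"ty":0.0273},{"tx":-0.0298,"ty":0.0273},{"tx":-0.0298,"ty":0.0273},{"tx":-0.0298,"ty":0.0273},{"tx":-0.0298,"ty":0.0273},{"tx":-0.0298,"ty":0.0273},{"tx":-0.0298,"ty":0.0273},{"tx":-0.0298,"ty":0.0273},{"tx":-0.0298,"ty":0.0273},{"tx":-0.0298,"ty":0.0273},{"tx":-0.0298,"ty":0.0273},{"tx":-0.0298,"ty":0.0273},{"tx":-0.0298,"ty":0.0273}]' 25
python3 -m handwheel '[{"wz":7},{"wz":7},{"wz":7},{"wz":7},{"wz":7},{"wz":7},{"wz":7},{"wz":7},{"wz":7},{"wz":7},{"wz":7},{"wz":7},{"wz":4},{"wz":0}]'
```

```text
invalid input at $[0]: expected keys wx, wy, wz, tx, ty, tz, gripper
invalid input at $[0]: expected keys wx, wy, wz, tx, ty, tz, gripper
```

```bash
python3 -m handwheel '[{"wx":0,"wy":0,"wz":0,"tx":-0.0298,"ty":0.0273,"tz":0,"gripper":-1},{"wx":0,"wy":0,"wz":0,"tx":-0.0298,"ty":0.0273,"tz":0,"gripper":-1},{"wx":0,"wy":0,"wz":0,"tx":-0.0298,"ty":0.0273,"tz":0,"gripper":-1},{"wx":0,"wy":0,"wz":0,"tx":-0.0298,"ty":0.0273,"tz":0,"gripper":-1},{"wx":0,"wy":0,"wz":0,"tx":-0.0298,"ty":0.0273,"tz":0,"gripper":-1},{"wx":0,"wy":0,"wz":0,"tx":-0.0298,"ty":0.0273,"tz":0,"gripper":-1},{"wx":0,"wy":0,"wz":0,"tx":-0.0298,"ty":0.0273,"tz":0,"gripper":-1},{"wx":0,"wy":0,"wz":0,"tx":-0.0298,"ty":0.0273,"tz":0,"gripper":-1},{"wx":0,"wy":0,"wz":0,"tx":-0.0298,"ty":0.0273,"tz":0,"gripper":-1},{"wx":0,"wy":0,"wz":0,"tx":-0.0298,"ty":0.0273,"tz":0,"gripper":-1},{"wx":0,"wy":0,"wz":0,"tx":-0.0298,"ty":0.0273,"tz":0,"gripper":-1},{"wx":0,"wy":0,"wz":0,"tx":-0.0298,"ty":0.0273,"tz":0,"gripper":-1},{"wx":0,"wy":0,"wz":0,"tx":-0.0298,"ty":0.0273,"tz":0,"gripper":-1},{"wx":0,"wy":0,"wz":0,"tx":-0.0298,"ty":0.0273,"tz":0,"gripper":-1},{"wx":0,"wy":0,"wz":0,"tx":-0.0298,"ty":0.0273,"tz":0,"gripper":-1},{"wx":0,"wy":0,"wz":0,"tx":-0.0298,"ty":0.0273,"tz":0,"gripper":-1},{"wx":0,"wy":0,"wz":0,"tx":-0.0298,"ty":0.0273,"tz":0,"gripper":-1},{"wx":0,"wy":0,"wz":0,"tx":-0.0298,"ty":0.0273,"tz":0,"gripper":-1},{"wx":0,"wy":0,"wz":0,"tx":-0.0298,"ty":0.0273,"tz":0,"gripper":-1},{"wx":0,"wy":0,"wz":0,"tx":-0.0298,"ty":0.0273,"tz":0,"gripper":-1}]' 25
python3 -m handwheel '[{"wx":0,"wy":0,"wz":7,"tx":0,"ty":0,"tz":0,"gripper":-1},{"wx":0,"wy":0,"wz":7,"tx":0,"ty":0,"tz":0,"gripper":-1},{"wx":0,"wy":0,"wz":7,"tx":0,"ty":0,"tz":0,"gripper":-1},{"wx":0,"wy":0,"wz":7,"tx":0,"ty":0,"tz":0,"gripper":-1},{"wx":0,"wy":0,"wz":7,"tx":0,"ty":0,"tz":0,"gripper":-1},{"wx":0,"wy":0,"wz":7,"tx":0,"ty":0,"tz":0,"gripper":-1},{"wx":0,"wy":0,"wz":7,"tx":0,"ty":0,"tz":0,"gripper":-1},{"wx":0,"wy":0,"wz":7,"tx":0,"ty":0,"tz":0,"gripper":-1},{"wx":0,"wy":0,"wz":7,"tx":0,"ty":0,"tz":0,"gripper":-1},{"wx":0,"wy":0,"wz":7,"tx":0,"ty":0,"tz":0,"gripper":-1},{"wx":0,"wy":0,"wz":7,"tx":0,"ty":0,"tz":0,"gripper":-1},{"wx":0,"wy":0,"wz":7,"tx":0,"ty":0,"tz":0,"gripper":-1},{"wx":0,"wy":0,"wz":4,"tx":0,"ty":0,"tz":0,"gripper":-1},{"wx":0,"wy":0,"wz":0,"tx":0,"ty":0,"tz":0,"gripper":-1}]'
python3 - <<'E'
from h import *
im=vision.snapshot("wrist");cv2.imwrite("pics/w1.png",im[:,:,::-1])
print(vision.camera_params("wrist"),arm.read_state()['tool_pos'],arm.read_state()['ee_rot'])
E
```

```text
time_s: 2.22
tool_pos: [0.5179, -0.1827, 0.1771]
ee_rot: [180.0, -0.0, 75.6]
ft_force: [-0.9, 0.5, 0.1]
gripper_width: 1.0
time_s: 3.38
tool_pos: [0.5173, -0.1806, 0.1772]
ee_rot: [-180.0, -0.0, -12.6]
ft_force: [-0.1, 0.8, 0.1]
gripper_width: 0.998
{'fx': 402.927134311626, 'fy': 402.927134311626, 'cx': 319.4325686009584, 'cy': 241.69085564718964, 'extrinsics': array([[ 9.76853623e-01, -2.13908822e-01, -1.21913353e-04,
        -5.44570785e-01],
       [ 2.06509343e-01,  9.43210853e-01, -2.60206031e-01,
         9.09022467e-02],
       [ 5.57753556e-02,  2.54158028e-01,  9.65553109e-01,
        -3.74802042e-01],
       [ 0.00000000e+00,  0.00000000e+00,  0.00000000e+00,
         1.00000000e+00]])} [ 0.51730191 -0.18059018  0.17713577] [ 1.79999114e+02  2.87815373e-03 -1.23447636e+01]
```

View pics/w1.png

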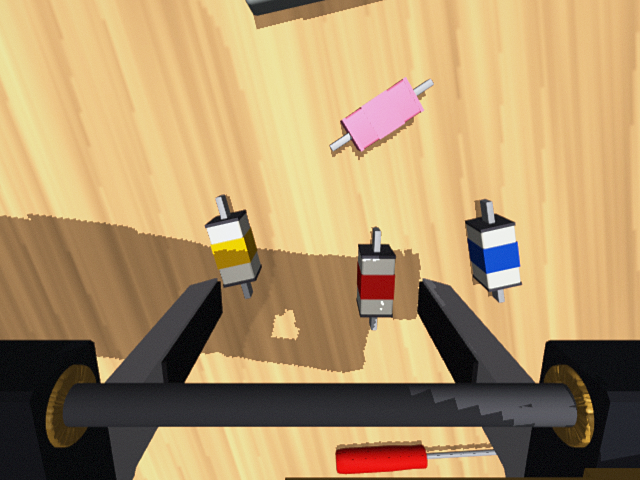

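The wrist view shows the red fuse at about (376,287), its long axis vertical in the image, so the yaw is already right.

Run:
```python
from h import *
np.set_printoptions(precision=4,suppress=True)
im=cv2.imread("pics/w1.png")
cv2.imwrite("pics/w1z.png",cv2.resize(im[220:340,320:440],None,fx=5,fy=5,interpolation=cv2.INTER_CUBIC))
b,g,r=[im[:,:,i].astype(int) for i in range(3)]
m=(r>90)&(g<40)&(b<40); m[:, :340]=0;m[:,420:]=0;m[400:]=0
ys,xs=np.nonzero(m);print(cv2.minAreaRect(np.c_[xs,ys].astype(np.float32)))
s=arm.read_state();psi=np.radians(s['ee_rot'][2])
c=ray("wrist",xs.mean(),ys.mean(),.04);print(c)
for t in [c,np.array([.555,-.2522,0])]:
    d=t-s['tool_pos'];print("tx,ty",d[0]*np.cos(psi)+d[1]*np.sin(psi),d[0]*np.sin(psi)-d[1]*np.cos(psi))
```

```text
((375.5, 282.5), (31.0, 37.0), 90.0)
[ 0.5564 -0.251   0.04  ]
tx,ty 0.053234120887752916 0.06042106444905759
tx,ty 0.052136193225238464 0.0618945096972818
```

View pics/w1z.png

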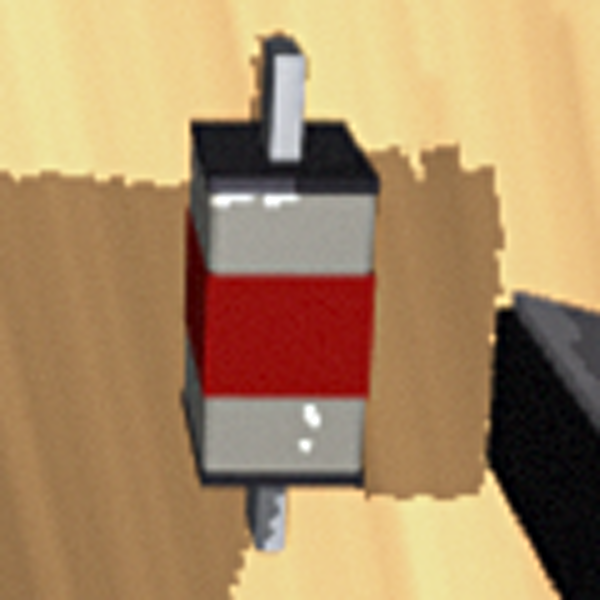

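Run:
```python
from h import *
np.set_printoptions(precision=4,suppress=True)
s=arm.read_state();psi=np.radians(s['ee_rot'][2])
f=lambda u,v:(320+u/5-.4,220+v/5-.4)
c=ray("wrist",*f(288.5,336),.04);print(c)
a=ray("wrist",*f(293,190),.04);b=ray("wrist",*f(284,478),.04);d=a-b
print(a,b,np.linalg.norm(d),"axis from y",np.degrees(np.arctan2(-d[0],d[1])),np.degrees(psi),(a+b)/2)
for t in [c]:
    d=t-s['tool_pos'];print("tx,ty",d[0]*np.cos(psi)+d[1]*np.sin(psi),d[0]*np.sin(psi)-d[1]*np.cos(psi))
```

```text
[ 0.5568 -0.251   0.04  ]
[ 0.5625 -0.2236  0.04  ] [ 0.5509 -0.2787  0.04  ] 0.05631329514727379 axis from y -11.887503839570336 -12.344763573137632 [ 0.5567 -0.2512  0.04  ]
tx,ty 0.053594934495563136 0.06037391100760098
```

```bash
python3 -m handwheel '[{"wx":0,"wy":0,"wz":0,"tx":0.0265,"ty":0.0305,"tz":0,"gripper":-1},{"wx":0,"wy":0,"wz":0,"tx":0.0265,"ty":0.0305,"tz":0,"gripper":-1},{"wx":0,"wy":0,"wz":0,"tx":0,"ty":0,"tz":0.035,"gripper":-1},{"wx":0,"wy":0,"wz":0,"tx":0,"ty":0,"tz":0.035,"gripper":-1},{"wx":0,"wy":0,"wz":0,"tx":0,"ty":0,"tz":0.035,"gripper":-1},{"wx":0,"wy":0,"wz":0,"tx":0,"ty":0,"tz":0.03,"gripper":-1},{"wx":0,"wy":0,"wz":0,"tx":0,"ty":0,"tz":0,"gripper":-1}]'
python3 - <<'E'
from h import *
im=vision.snapshot("wrist");cv2.imwrite("pics/w2.png",im[:,:,::-1])
s=arm.read_state();print(s['tool_pos'],s['ee_rot'])
E
```

```text
time_s: 4.02
tool_pos: [0.553, -0.2501, 0.0361]
ee_rot: [-179.9, 0.5, -12.3]
ft_force: [-0.1, 0.1, -0.7]
gripper_width: 0.999
[ 0.55455338 -0.25087863  0.03985955] [-179.92188779    0.29010893  -12.29548049]
```

View pics/w2.png

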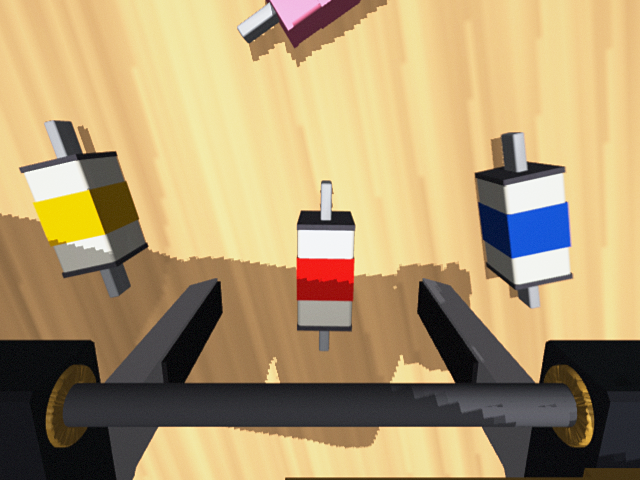

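Run:
```python
from h import *
np.set_printoptions(precision=4,suppress=True)
s=arm.read_state();psi=np.radians(s['ee_rot'][2])
c=ray("wrist",325.5,279.5,.04)
a=ray("wrist",326,228,.04);b=ray("wrist",324.5,329,.04)
d=c-s['tool_pos'];print(c,a,b,s['tool_pos'],"tx,ty",d[0]*np.cos(psi)+d[1]*np.sin(psi),d[0]*np.sin(psi)-d[1]*np.cos(psi))
```

```text
[ 0.558  -0.2537  0.04  ] [ 0.5643 -0.2254  0.04  ] [ 0.5512 -0.2828  0.04  ] [ 0.5546 -0.2509  0.0399] tx,ty 0.003945239071627548 0.0020762762158395374
```

```bash
python3 -m handwheel '[{"wx":0,"wy":0,"wz":0,"tx":0.003,"ty":0.002,"tz":0.016,"gripper":-1},{"wx":0,"wy":0,"wz":0,"tx":0,"ty":0,"tz":0.015,"gripper":-1},{"wx":0,"wy":0,"wz":0,"tx":0,"ty":0,"tz":0,"gripper":-1},{"wx":0,"wy":0,"wz":0,"tx":0,"ty":0,"tz":0,"gripper":1},{"wx":0,"wy":0,"wz":0,"tx":0,"ty":0,"tz":0,"gripper":1},{"wx":0,"wy":0,"wz":0,"tx":0,"ty":0,"tz":0,"gripper":1},{"wx":0,"wy":0,"wz":0,"tx":0,"ty":0,"tz":0,"gripper":1},{"wx":0,"wy":0,"wz":0,"tx":0,"ty":0,"tz":0,"gripper":1},{"wx":0,"wy":0,"wz":0,"tx":0,"ty":0,"tz":0,"gripper":1},{"wx":0,"wy":0,"wz":0,"tx":0,"ty":0,"tz":0,"gripper":1}]' 25
```

```text
time_s: 4.9
tool_pos: [0.5585, -0.2542, 0.0114]
ee_rot: [180.0, -0.0, -12.4]
ft_force: [1.0, -0.4, -1.3]
gripper_width: 0.545
```

```bash
python3 -m handwheel '[{"wx":0,"wy":0,"wz":0,"tx":0,"ty":0,"tz":0,"gripper":1},{"wx":0,"wy":0,"wz":0,"tx":0,"ty":0,"tz":0,"gripper":1},{"wx":0,"wy":0,"wz":0,"tx":0,"ty":0,"tz":0,"gripper":1},{"wx":0,"wy":0,"wz":0,"tx":0,"ty":0,"tz":0,"gripper":1},{"wx":0,"wy":0,"wz":0,"tx":0,"ty":0,"tz":0,"gripper":1},{"wx":0,"wy":0,"wz":0,"tx":0,"ty":0,"tz":0,"gripper":1}]'
```

```text
time_s: 5.4
tool_pos: [0.5594, -0.2549, 0.0144]
ee_rot: [179.9, -0.2, -12.4]
ft_force: [-7.5, 3.5, 37.7]
gripper_width: 0.123
```

Run:
```python
from h import *
im=vision.snapshot("wrist");cv2.imwrite("pics/w3.png",im[:,:,::-1])
s=arm.read_state();print(s)
im=vision.snapshot("scene");cv2.imwrite("pics/s3.png",cv2.resize(im[180:330,160:360,::-1],None,fx=4,fy=4,interpolation=cv2.INTER_CUBIC))
```

```text
{'time_s': 5.45, 'joints': array([-2.78945260e+01,  3.49282851e+01,  8.44335663e+01, -5.78096936e-03,
        6.03611085e+01, -1.54626704e+01]), 'joint_velocities': array([ 0.08498996, -0.30054708, -0.37414465,  0.14847498, -0.64366386,
       -0.08434923]), 'tau': array([-4.10855552e-01, -4.53103316e+01, -2.18475902e+01, -4.48545848e-02,
       -1.97717249e+00, -4.05004900e-02]), 'tool_pos': array([ 0.56001926, -0.2550645 ,  0.01499126]), 'ee_rot': array([179.92128165,  -0.26566903, -12.42882631]), 'ft_force': array([-6.1863451 ,  3.8694835 , 31.37182483]), 'torque': array([ 0.69467628,  1.43474148, -0.06326288]), 'gripper_width': 0.11147052732499062}
```

View pics/w3.png

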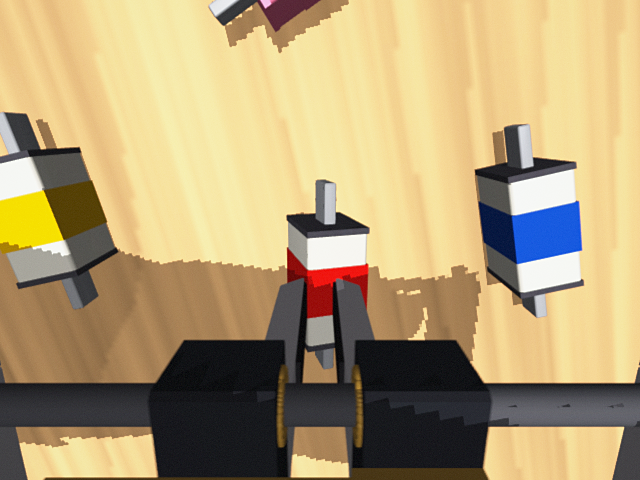

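View pics/s3.png

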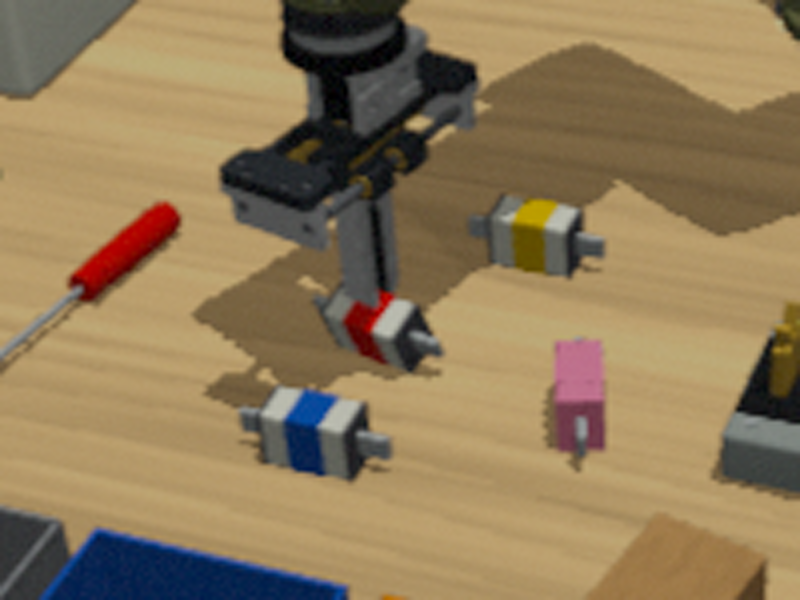

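Run:
```python
import cv2
im=cv2.imread("pics/w3.png");cv2.imwrite("pics/w3z.png",cv2.resize(im[160:400,230:430],None,fx=3,fy=2.5,interpolation=cv2.INTER_CUBIC))
im=cv2.imread("pics/s3.png");cv2.imwrite("pics/s3z.png",cv2.resize(im[180:400,250:480],None,fx=3,fy=2.6,interpolation=cv2.INTER_CUBIC))
```

```text
(no output)
```

View pics/w3z.png

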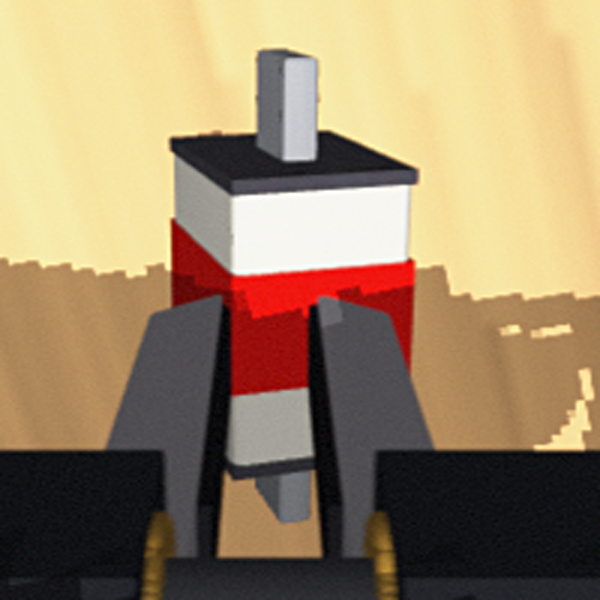

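View pics/s3z.png

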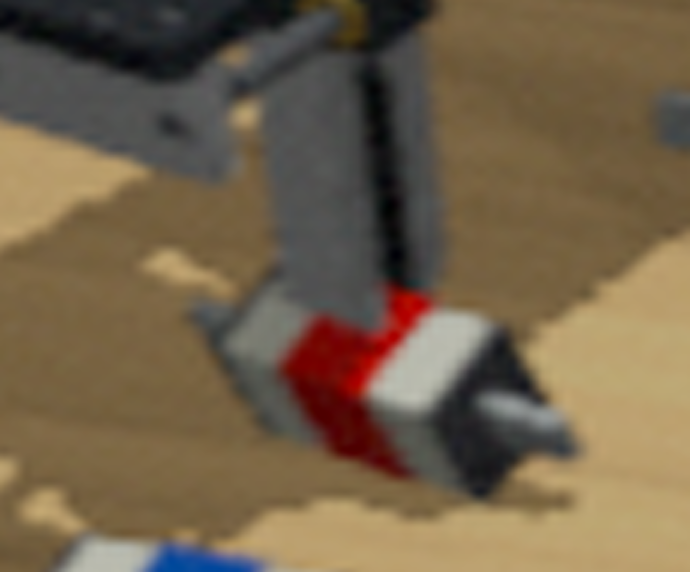

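Run:
```python
from h import *
np.set_printoptions(precision=4,suppress=True)
p=vision.camera_params("wrist");E=p['extrinsics'];s=arm.read_state()
T=s['tool_pos'];print(T,"tcp in cam",E[:3,:3]@T+E[:3,3],proj("wrist",T))
psi=np.radians(-12.4);ax=np.array([np.cos(psi),np.sin(psi),0])
for w in (0,.047):
  for dz in (0,.019): print(w,dz,proj("wrist",T+ax*w+[0,0,dz]),proj("wrist",T-ax*w+[0,0,dz]))
print("cam pos",-E[:3,:3].T@E[:3,3])
```

```text
[ 0.5603 -0.2551  0.0152] tcp in cam [-0.0006 -0.0187 -0.2208] [318.324  275.8146]
0 0 [318.324  275.8146] [318.324  275.8146]
0 0.019 [318.4241 288.7985] [318.4241 288.7985]
0.047 0 [404.0035 275.608 ] [232.4635 276.0217]
0.047 0.019 [411.8552 288.5582] [224.7778 289.0393]
cam pos [ 0.5762 -0.181   0.2234]
```

The fingers slid over the top of the fuse, and it is now tilted under them. The picture shows the visible fingertips about 27–30 mm short of the reported TCP: tip half-gap 99 px, against 86 px expected at the TCP depth. I'll lift off and look again.

```bash
python3 -m handwheel '[{"wx":0,"wy":0,"wz":0,"tx":0,"ty":0,"tz":-0.004,"gripper":0.7},{"wx":0,"wy":0,"wz":0,"tx":0,"ty":0,"tz":-0.008,"gripper":0.7},{"wx":0,"wy":0,"wz":0,"tx":0,"ty":0,"tz":-0.01,"gripper":0.7},{"wx":0,"wy":0,"wz":0,"tx":0,"ty":0,"tz":-0.03,"gripper":-1},{"wx":0,"wy":0,"wz":0,"tx":0,"ty":0,"tz":-0.03,"gripper":-1},{"wx":0,"wy":0,"wz":0,"tx":0,"ty":0,"tz":0,"gripper":-1},{"wx":0,"wy":0,"wz":0,"tx":0,"ty":0,"tz":0,"gripper":-1},{"wx":0,"wy":0,"wz":0,"tx":0,"ty":0,"tz":0,"gripper":-1},{"wx":0,"wy":0,"wz":0,"tx":0,"ty":0,"tz":0,"gripper":-1},{"wx":0,"wy":0,"wz":0,"tx":0,"ty":0,"tz":0,"gripper":-1}]'
python3 - <<'E'
from h import *
im=vision.snapshot("wrist");cv2.imwrite("pics/w4.png",im[:,:,::-1])
s=arm.read_state();print(s['tool_pos'],s['ee_rot'],s['ft_force'],s['gripper_width'])
im=vision.snapshot("scene");cv2.imwrite("pics/s4.png",cv2.resize(im[180:330,160:360,::-1],None,fx=4,fy=4,interpolation=cv2.INTER_CUBIC))
E
```

```text
time_s: 6.33
tool_pos: [0.5579, -0.2539, 0.092]
ee_rot: [-180.0, 0.1, -12.4]
ft_force: [-0.5, 0.4, -0.2]
gripper_width: 0.608
[ 0.55806273 -0.25395535  0.09215375] [-1.79973164e+02  9.30769921e-02 -1.24270660e+01] [-0.48925046  0.56722888  0.03759128] 0.6520518523134397
```

View pics/w4.png

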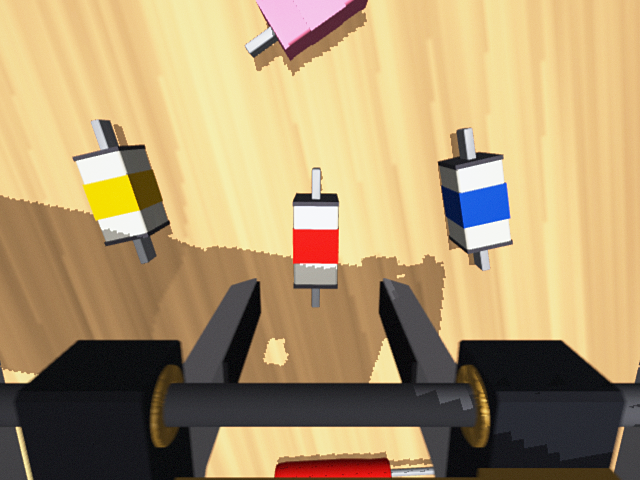

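View pics/s4.png

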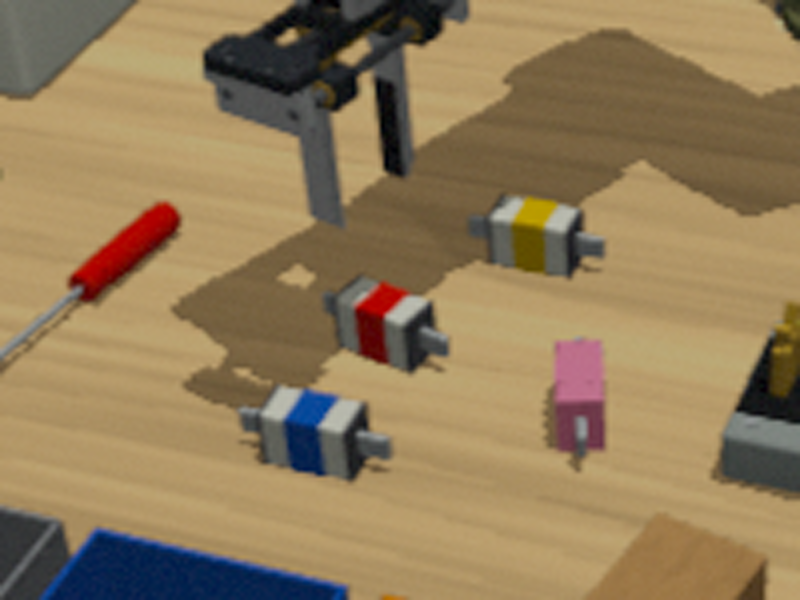

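Run:
```python
from h import *
np.set_printoptions(precision=4,suppress=True)
s=arm.read_state();T=s['tool_pos'];psi=np.radians(s['ee_rot'][2]);ax=np.array([np.cos(psi),np.sin(psi),0]);ay=np.array([np.sin(psi),-np.cos(psi),0])
for dz in (0,.02,.025,.03):
    print(dz,[(4*(proj("scene",T+k*ax*.032+j*ay*.008+[0,0,dz])-[160,180])).round() for k in(1,-1) for j in (-1,1)])
c=ray("wrist",316,246.5,.04);print(c,ray("wrist",316,204,.04),ray("wrist",315.5,286,.04))
d=c-T;print(T,"tx,ty",d@ax,d@ay)
```

```text
0 [array([348., 263.]), array([328., 256.]), array([408., 212.]), array([388., 205.])]
0.02 [array([345., 237.]), array([324., 229.]), array([405., 186.]), array([385., 180.])]
0.025 [array([344., 230.]), array([323., 223.]), array([405., 180.]), array([385., 173.])]
0.03 [array([343., 223.]), array([322., 216.]), array([404., 173.]), array([384., 166.])]
[ 0.5568 -0.2517  0.04  ] [ 0.5631 -0.2236  0.04  ] [ 0.5503 -0.2793  0.04  ]
[ 0.5582 -0.254   0.0923] tx,ty -0.0017715960187183212 -0.0019556162174263346
```

Run:
```python
import cv2
im=cv2.imread("pics/s4.png");cv2.imwrite("pics/s4z.png",cv2.resize(im[100:260,250:450],None,fx=4,fy=3.5))
```

```text
(no output)
```

View pics/s4z.png

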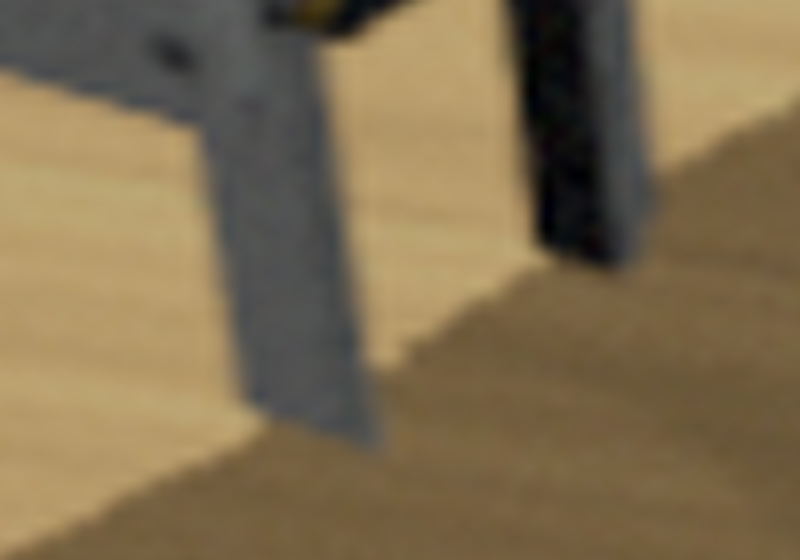

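Two views agree that the real fingertips are about 27 mm above the reported TCP. The fuse is upright again and in place. I'll go that much deeper.

```bash
python3 -m handwheel '[{"wx":0,"wy":0,"wz":0,"tx":-0.0015,"ty":-0.001,"tz":0,"gripper":-1},{"wx":0,"wy":0,"wz":0,"tx":0,"ty":0,"tz":0,"gripper":-1},{"wx":0,"wy":0,"wz":0,"tx":0,"ty":0,"tz":0.02,"gripper":-1},{"wx":0,"wy":0,"wz":0,"tx":0,"ty":0,"tz":0.02,"gripper":-1},{"wx":0,"wy":0,"wz":0,"tx":0,"ty":0,"tz":0.02,"gripper":-1},{"wx":0,"wy":0,"wz":0,"tx":0,"ty":0,"tz":0.02,"gripper":-1},{"wx":0,"wy":0,"wz":0,"tx":0,"ty":0,"tz":0.015,"gripper":-1},{"wx":0,"wy":0,"wz":0,"tx":0,"ty":0,"tz":0.01,"gripper":-1},{"wx":0,"wy":0,"wz":0,"tx":0,"ty":0,"tz":0.005,"gripper":-1},{"wx":0,"wy":0,"wz":0,"tx":0,"ty":0,"tz":0,"gripper":-1}]'
python3 - <<'E'
from h import *
im=vision.snapshot("wrist");cv2.imwrite("pics/w5.png",im[:,:,::-1])
s=arm.read_state();print(s['tool_pos'],s['ee_rot'],s['ft_force'],s['gripper_width'])
im=vision.snapshot("scene");cv2.imwrite("pics/s5.png",cv2.resize(im[180:330,160:360,::-1],None,fx=4,fy=4,interpolation=cv2.INTER_CUBIC))
E
```

```text
time_s: 7.27
tool_pos: [0.5569, -0.2527, -0.0176]
ee_rot: [-180.0, 0.1, -12.4]
ft_force: [-0.4, 0.5, -0.7]
gripper_width: 1.001
[ 0.55729568 -0.25292032 -0.0166516 ] [-1.79999985e+02 -2.92759562e-04 -1.24288110e+01] [-0.75343002 -0.74668746  0.39189858] 1.0011847068964783
```

View pics/w5.png

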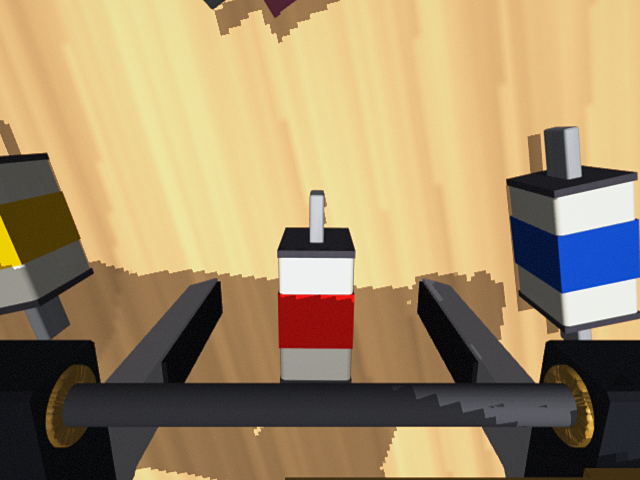

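View pics/s5.png

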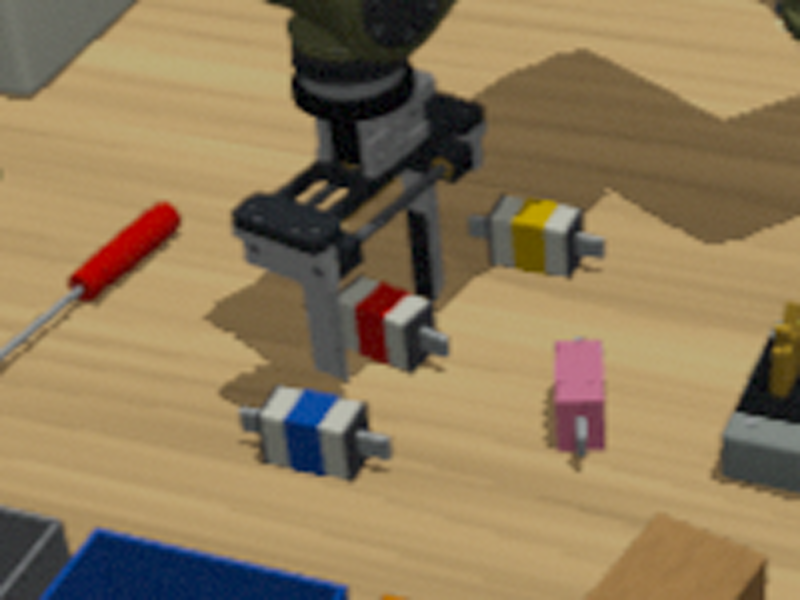

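```bash
python3 -m handwheel '[{"wx":0,"wy":0,"wz":0,"tx":0,"ty":0,"tz":0,"gripper":1},{"wx":0,"wy":0,"wz":0,"tx":0,"ty":0,"tz":0,"gripper":1},{"wx":0,"wy":0,"wz":0,"tx":0,"ty":0,"tz":0,"gripper":1},{"wx":0,"wy":0,"wz":0,"tx":0,"ty":0,"tz":0,"gripper":1},{"wx":0,"wy":0,"wz":0,"tx":0,"ty":0,"tz":0,"gripper":1},{"wx":0,"wy":0,"wz":0,"tx":0,"ty":0,"tz":0,"gripper":1},{"wx":0,"wy":0,"wz":0,"tx":0,"ty":0,"tz":0,"gripper":1},{"wx":0,"wy":0,"wz":0,"tx":0,"ty":0,"tz":0,"gripper":1},{"wx":0,"wy":0,"wz":0,"tx":0,"ty":0,"tz":0,"gripper":1},{"wx":0,"wy":0,"wz":0,"tx":0,"ty":0,"tz":0,"gripper":1},{"wx":0,"wy":0,"wz":0,"tx":0,"ty":0,"tz":0,"gripper":1},{"wx":0,"wy":0,"wz":0,"tx":0,"ty":0,"tz":0,"gripper":1}]' 30
```

```text
time_s: 8.37
tool_pos: [0.5571, -0.2529, -0.0169]
ee_rot: [-180.0, 0.0, -12.4]
ft_force: [-0.9, -0.1, 0.7]
gripper_width: 0.32
```

Gripped at 30 mm. Next I lift it and carry it to above the posts.

```bash
python3 -m handwheel '[{"wx":0,"wy":0,"wz":0,"tx":0,"ty":0,"tz":-0.015,"gripper":1},{"wx":0,"wy":0,"wz":0,"tx":0,"ty":0,"tz":-0.03,"gripper":1},{"wx":0,"wy":0,"wz":0,"tx":0,"ty":0,"tz":-0.04,"gripper":1},{"wx":0,"wy":0,"wz":0,"tx":0,"ty":0,"tz":-0.035,"gripper":1},{"wx":0,"wy":0,"wz":0,"tx":0,"ty":0,"tz":-0.015,"gripper":1},{"wx":0,"wy":0,"wz":0,"tx":-0.004,"ty":-0.019,"tz":0,"gripper":1},{"wx":0,"wy":0,"wz":0,"tx":-0.0081,"ty":-0.0382,"tz":0,"gripper":1},{"wx":0,"wy":0,"wz":0,"tx":-0.0081,"ty":-0.0382,"tz":0,"gripper":1},{"wx":0,"wy":0,"wz":0,"tx":-0.0081,"ty":-0.0382,"tz":0,"gripper":1},{"wx":0,"wy":0,"wz":0,"tx":-0.0081,"ty":-0.0382,"tz":0,"gripper":1},{"wx":0,"wy":0,"wz":0,"tx":-0.0081,"ty":-0.0382,"tz":0,"gripper":1},{"wx":0,"wy":0,"wz":0,"tx":-0.0081,"ty":-0.0382,"tz":0,"gripper":1},{"wx":0,"wy":0,"wz":0,"tx":-0.0081,"ty":-0.0382,"tz":0,"gripper":1},{"wx":0,"wy":0,"wz":0,"tx":-0.004,"ty":-0.019,"tz":0,"gripper":1},{"wx":0,"wy":0,"wz":-5.5,"tx":0,"ty":0,"tz":0,"gripper":1},{"wx":0,"wy":0,"wz":-5.6,"tx":0,"ty":0,"tz":0,"gripper":1},{"wx":0,"wy":0,"wz":0,"tx":0,"ty":0,"tz":0,"gripper":1},{"wx":0,"wy":0,"wz":0,"tx":0,"ty":0,"tz":0,"gripper":1}]' 30
python3 - <<'E'
from h import *
for n in ("wrist","scene","top"):
    im=vision.snapshot(n);cv2.imwrite(f"pics/{n}6.png",im[:,:,::-1])
    if n=="scene":cv2.imwrite("pics/s6.png",cv2.resize(im[160:340,310:510,::-1],None,fx=4,fy=3.3333,interpolation=cv2.INTER_CUBIC))
s=arm.read_state();print(s['tool_pos'],s['ee_rot'],s['ft_force'],s['gripper_width'])
E
```

```text
time_s: 9.87
tool_pos: [0.5596, 0.0593, 0.118]
ee_rot: [-180.0, 0.0, -1.5]
ft_force: [0.4, -0.2, -1.9]
gripper_width: 0.317
[0.55971547 0.05900398 0.1180628 ] [-1.79999638e+02  9.16449798e-03 -1.49733854e+00] [-0.19133464  0.42926776 -1.53872497] 0.31968094676709197
```

View pics/wrist6.png

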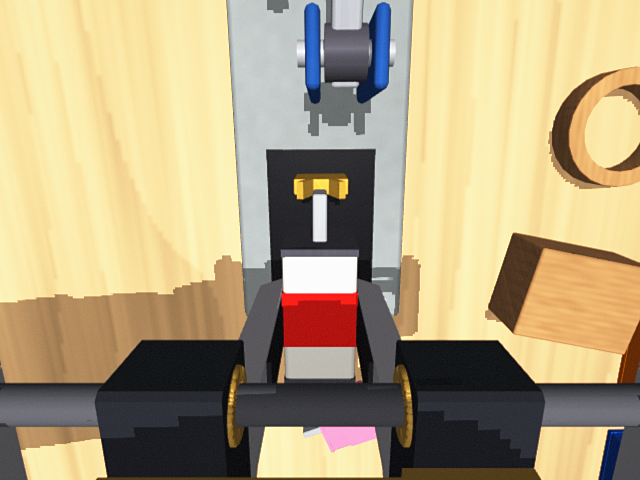

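View pics/s6.png

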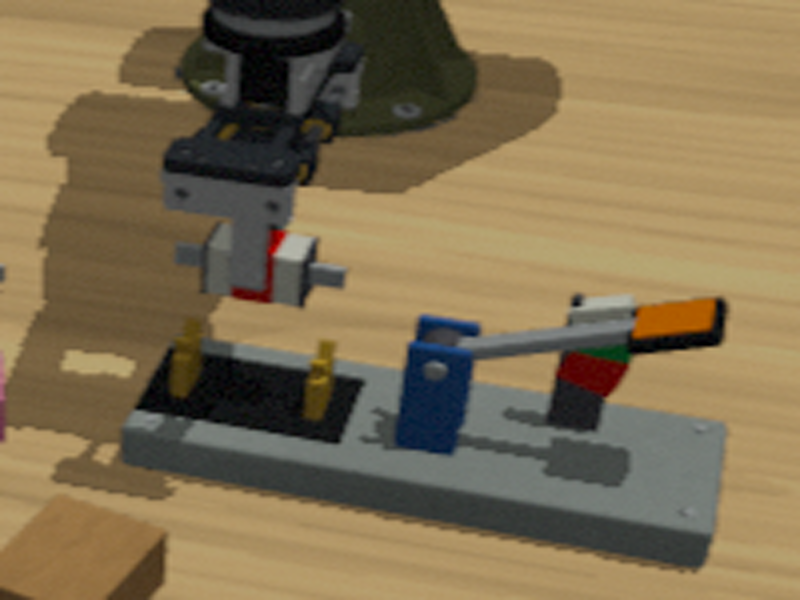

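View pics/top6.png

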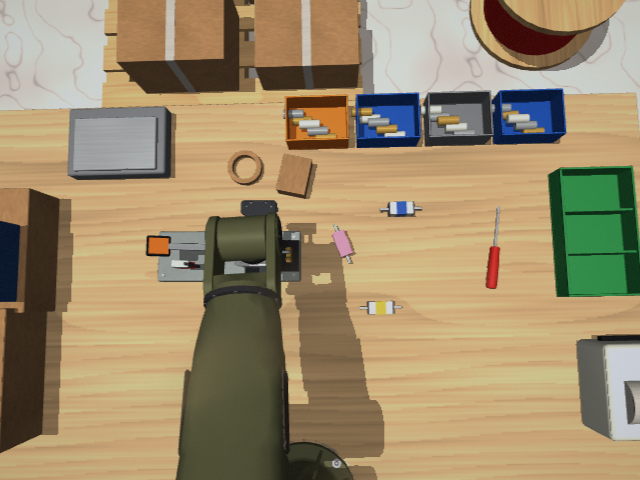

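Run:
```python
from h import *
np.set_printoptions(precision=4,suppress=True)
im=cv2.imread("pics/wrist6.png");cv2.imwrite("pics/w6z.png",cv2.resize(im[160:400,260:380],None,fx=6,fy=2.5,interpolation=cv2.INTER_CUBIC))
cv2.imwrite("pics/w6y.png",cv2.resize(im[160:260,270:370],None,fx=6,fy=6,interpolation=cv2.INTER_CUBIC))
```

```text
(no output)
```

View pics/w6y.png

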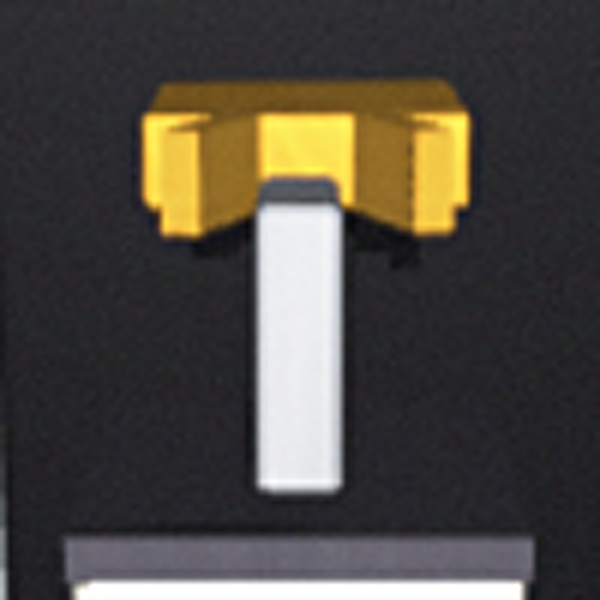

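Run:
```python
from h import *
np.set_printoptions(precision=4,suppress=True)
s=arm.read_state();T=s['tool_pos'];psi=np.radians(s['ee_rot'][2])
ax=np.array([np.cos(psi),np.sin(psi),0]);ay=np.array([np.sin(psi),-np.cos(psi),0])
f=lambda u,v:(270+u/6-.42,160+v/6-.42)
zt=T[2]+.0169
tip=ray("wrist",*f(298,205),zt+.028);root=ray("wrist",*f(299,490),zt+.028);print("tip",tip,"root",root,np.linalg.norm(tip-root))
body=ray("wrist",*f(300,560),zt+.04);print("body far edge",body)
b2=ray("wrist",320.5,320,zt+.04);print("band c",b2)
pf=ray("wrist",*f(306,113),.091);pn=ray("wrist",*f(306,236),.091);print("post far/near",pf,pn)
print("floor",ray("wrist",*f(307,115),.075),"width",np.linalg.norm(ray("wrist",*f(142,113),.091)-ray("wrist",*f(470,113),.091)))
```

```text
tip [0.5616 0.1105 0.163 ] root [0.5612 0.0905 0.163 ] 0.02001848658138271
body far edge [0.5612 0.089  0.175 ]
band c [0.5608 0.0602 0.175 ]
post far/near [0.5623 0.109  0.091 ] [0.562 0.097 0.091]
floor [0.5624 0.107  0.075 ] width 0.03173416790042561
```

```bash
python3 -m handwheel '[{"wx":0,"wy":0,"wz":0,"tx":0.0007,"ty":-0.001,"tz":0.02,"gripper":1},{"wx":0,"wy":0,"wz":0,"tx":0,"ty":0,"tz":0.02,"gripper":1},{"wx":0,"wy":0,"wz":0,"tx":0,"ty":0,"tz":0.01,"gripper":1},{"wx":0,"wy":0,"wz":0,"tx":0,"ty":0,"tz":0,"gripper":1}]' 30
python3 - <<'E'
from h import *
for n in ("wrist","scene"):
    im=vision.snapshot(n)
    if n=="scene":cv2.imwrite("pics/s7.png",cv2.resize(im[200:300,330:430,::-1],None,fx=6,fy=6,interpolation=cv2.INTER_CUBIC))
    else:cv2.imwrite("pics/w7.png",cv2.resize(im[160:400,220:420,::-1],None,fx=3,fy=2.5,interpolation=cv2.INTER_CUBIC))
s=arm.read_state();print(s['tool_pos'],s['ee_rot'],s['ft_force'],s['gripper_width'])
E
```

```text
time_s: 10.35
tool_pos: [0.5593, 0.06, 0.066]
ee_rot: [180.0, 0.2, -1.4]
ft_force: [-0.1, -0.1, -1.9]
gripper_width: 0.319
[0.56070217 0.06016215 0.06865521] [-1.79999424e+02 -8.48460577e-03 -1.37535147e+00] [-0.19123168 -0.2894046  -1.28265588] 0.3167007270176623
```

View pics/s7.png

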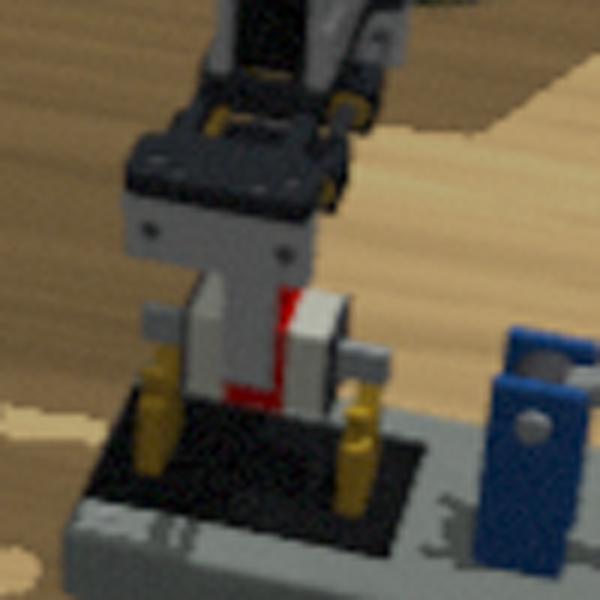

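View pics/w7.png

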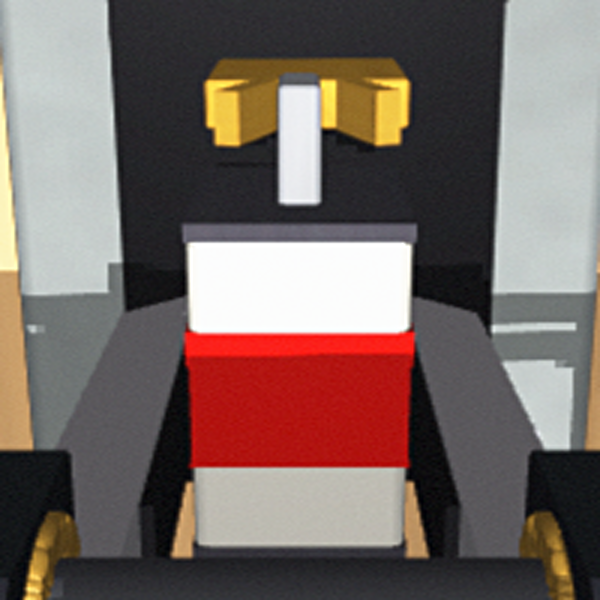

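Run:
```python
from h import *
np.set_printoptions(precision=4,suppress=True)
s=arm.read_state();T=s['tool_pos']
f=lambda u,v:(220+u/3-.33,160+v/2.5-.3)
zt=T[2]+.0169
print("tip",ray("wrist",*f(299.5,85),zt+.028),"post far",ray("wrist",*f(307,82),.091),"near",ray("wrist",*f(307,145),.091))
print(np.linalg.norm(ray("wrist",*f(204,82),.091)-ray("wrist",*f(410,82),.091)))
```

```text
tip [0.5626 0.1117 0.1136] post far [0.5636 0.109  0.091 ] near [0.5634 0.0971 0.091 ]
0.03177660033889296
```

```bash
python3 -m handwheel '[{"wx":0,"wy":0,"wz":0,"tx":0.001,"ty":-0.001,"tz":0,"gripper":1},{"wx":0,"wy":0,"wz":0,"tx":0,"ty":0,"tz":0.008,"gripper":1},{"wx":0,"wy":0,"wz":0,"tx":0,"ty":0,"tz":0.007,"gripper":1},{"wx":0,"wy":0,"wz":0,"tx":0,"ty":0,"tz":0.004,"gripper":1},{"wx":0,"wy":0,"wz":0,"tx":0,"ty":0,"tz":0,"gripper":1},{"wx":0,"wy":0,"wz":0,"tx":0,"ty":0,"tz":0,"gripper":1}]' 30
python3 - <<'E'
from h import *
for n in ("wrist","scene"):
    im=vision.snapshot(n)
    if n=="scene":cv2.imwrite("pics/s8.png",cv2.resize(im[200:300,330:430,::-1],None,fx=6,fy=6,interpolation=cv2.INTER_CUBIC))
    else:cv2.imwrite("pics/w8.png",cv2.resize(im[160:400,220:420,::-1],None,fx=3,fy=2.5,interpolation=cv2.INTER_CUBIC))
s=arm.read_state();print(s['tool_pos'],s['ee_rot'],s['ft_force'],s['gripper_width'])
E
```

```text
time_s: 10.95
tool_pos: [0.5613, 0.0613, 0.0488]
ee_rot: [180.0, 0.0, -1.3]
ft_force: [0.4, 0.6, -1.7]
gripper_width: 0.318
[0.56164265 0.06124248 0.04936127] [-1.79998970e+02 -1.80276547e-02 -1.33047725e+00] [ 0.58046952 -0.15617556 -2.14801664] 0.3204242207741348
```

View pics/s8.png

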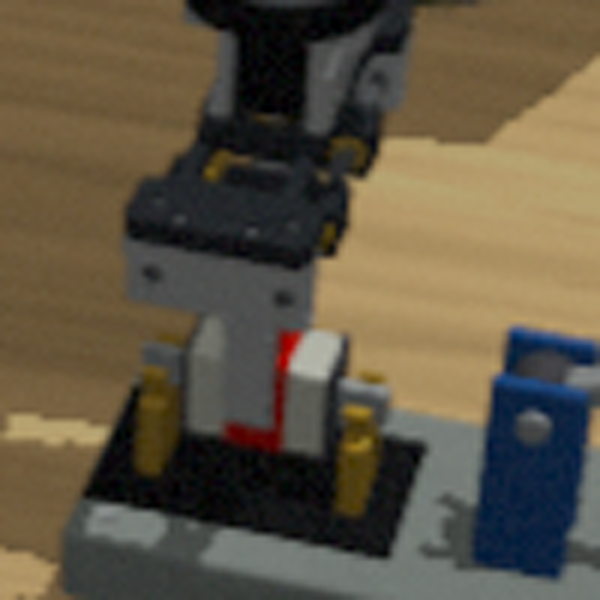

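View pics/w8.png

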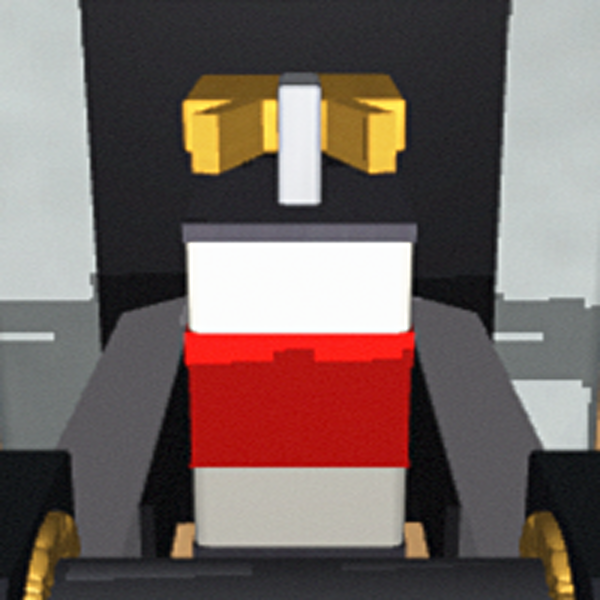

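Both blades have entered their slots. In the wrist view the blade is about 0.7 mm off the slot's middle, so I'll shift it slightly and lower until it touches.

```bash
python3 -m handwheel '[{"wx":0,"wy":0,"wz":0,"tx":-0.0006,"ty":0,"tz":0.002,"gripper":1},{"wx":0,"wy":0,"wz":0,"tx":0,"ty":0,"tz":0.0015,"gripper":1},{"wx":0,"wy":0,"wz":0,"tx":0,"ty":0,"tz":0,"gripper":1},{"wx":0,"wy":0,"wz":0,"tx":0,"ty":0,"tz":0,"gripper":1}]'
```

```text
time_s: 11.38
tool_pos: [0.561, 0.0613, 0.046]
ee_rot: [-180.0, -0.0, -1.3]
ft_force: [-1.3, -0.7, 3.7]
gripper_width: 0.318
```

Contact: Fz went from -2 to +3.7 N at the expected height. I'll release and back off straight up.

```bash
python3 -m handwheel '[{"wx":0,"wy":0,"wz":0,"tx":0,"ty":0,"tz":0,"gripper":0},{"wx":0,"wy":0,"wz":0,"tx":0,"ty":0,"tz":0,"gripper":0},{"wx":0,"wy":0,"wz":0,"tx":0,"ty":0,"tz":0,"gripper":0},{"wx":0,"wy":0,"wz":0,"tx":0,"ty":0,"tz":0,"gripper":0},{"wx":0,"wy":0,"wz":0,"tx":0,"ty":0,"tz":-0.02,"gripper":0},{"wx":0,"wy":0,"wz":0,"tx":0,"ty":0,"tz":-0.04,"gripper":0},{"wx":0,"wy":0,"wz":0,"tx":0,"ty":0,"tz":-0.04,"gripper":0},{"wx":0,"wy":0,"wz":0,"tx":0,"ty":0,"tz":-0.04,"gripper":0},{"wx":0,"wy":0,"wz":0,"tx":0,"ty":0,"tz":-0.02,"gripper":0},{"wx":0,"wy":0,"wz":0,"tx":0,"ty":0,"tz":0,"gripper":0}]'
python3 - <<'E'
from h import *
for n in ("wrist","scene"):
    im=vision.snapshot(n)
    if n=="scene":cv2.imwrite("pics/s9.png",cv2.resize(im[180:340,320:520,::-1],None,fx=4,fy=3.75,interpolation=cv2.INTER_CUBIC))
    else:cv2.imwrite("pics/w9.png",im[:,:,::-1])
s=arm.read_state();print(s['tool_pos'],s['ee_rot'],s['ft_force'],s['gripper_width'])
E
```

```text
time_s: 12.22
tool_pos: [0.5626, 0.0614, 0.2109]
ee_rot: [-180.0, -0.5, -1.3]
ft_force: [-0.1, 0.7, 0.5]
gripper_width: 0.5
[0.56091758 0.0612648  0.20562223] [-1.79998363e+02 -3.77888745e-02 -1.32780729e+00] [ 0.10571637  0.02223249 -0.94837634] 0.4994187264678619
```

View pics/s9.png

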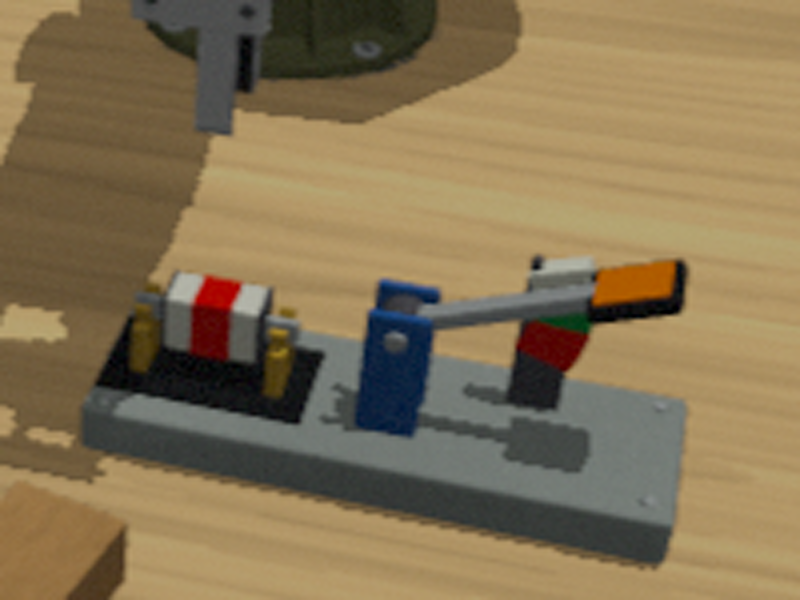

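View pics/w9.png

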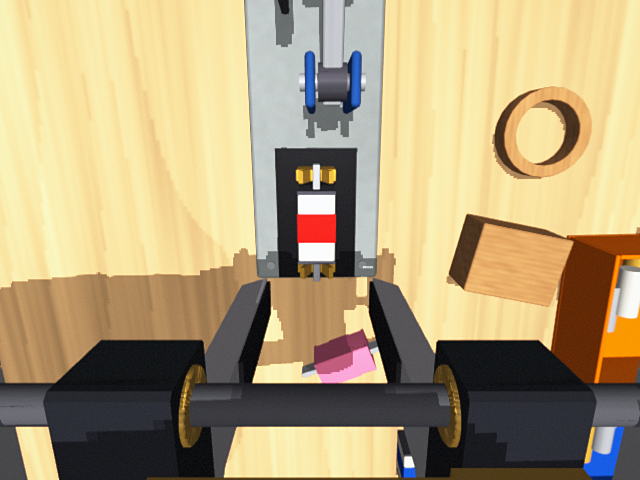

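The fuse is seated upright with a blade in each fork: fuse at wrist (317,228), forks at (316,176) and (317,270). The gripper is clear. Next I close the fingers and go over the paddle.

```bash
python3 -m handwheel '[{"wx":0,"wy":0,"wz":0,"tx":0.002,"ty":-0.0395,"tz":0,"gripper":1},{"wx":0,"wy":0,"wz":0,"tx":0.002,"ty":-0.0395,"tz":0,"gripper":1},{"wx":0,"wy":0,"wz":0,"tx":0.002,"ty":-0.0395,"tz":0,"gripper":1},{"wx":0,"wy":0,"wz":0,"tx":0.002,"ty":-0.0395,"tz":0,"gripper":1},{"wx":0,"wy":0,"wz":0,"tx":0.002,"ty":-0.0395,"tz":0,"gripper":1},{"wx":0,"wy":0,"wz":0,"tx":0.0023,"ty":-0.0395,"tz":0,"gripper":1},{"wx":0,"wy":0,"wz":0,"tx":0,"ty":0,"tz":0,"gripper":1},{"wx":0,"wy":0,"wz":0,"tx":0,"ty":0,"tz":0,"gripper":1},{"wx":0,"wy":0,"wz":0,"tx":0,"ty":0,"tz":0,"gripper":1}]' 30
python3 - <<'E'
from h import *
for n in ("wrist","scene"):
    im=vision.snapshot(n)
    if n=="scene":cv2.imwrite("pics/s10.png",cv2.resize(im[160:340,320:540,::-1],None,fx=3.6,fy=3.3,interpolation=cv2.INTER_CUBIC))
    else:cv2.imwrite("pics/w10.png",im[:,:,::-1])
s=arm.read_state();print(s['tool_pos'],s['ee_rot'],s['ft_force'],s['gripper_width'])
E
```

```text
time_s: 13.07
tool_pos: [0.5783, 0.2973, 0.2039]
ee_rot: [179.9, 0.1, -1.3]
ft_force: [0.4, -0.6, -0.4]
gripper_width: 0.005
[0.57874803 0.29661045 0.20504844] [ 1.79968061e+02  4.89337314e-02 -1.40428371e+00] [-0.86309434 -0.57344708 -0.0254226 ] 0.0075522122299348975
```

View pics/s10.png

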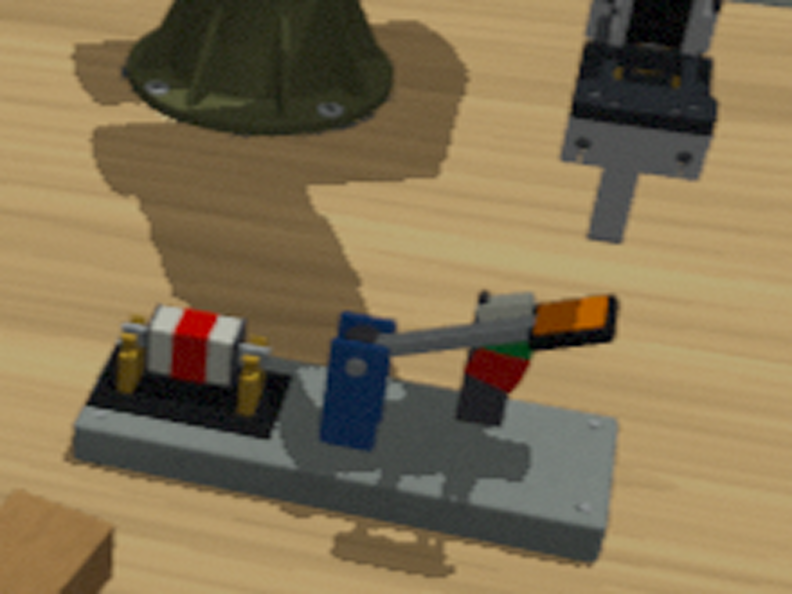

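View pics/w10.png

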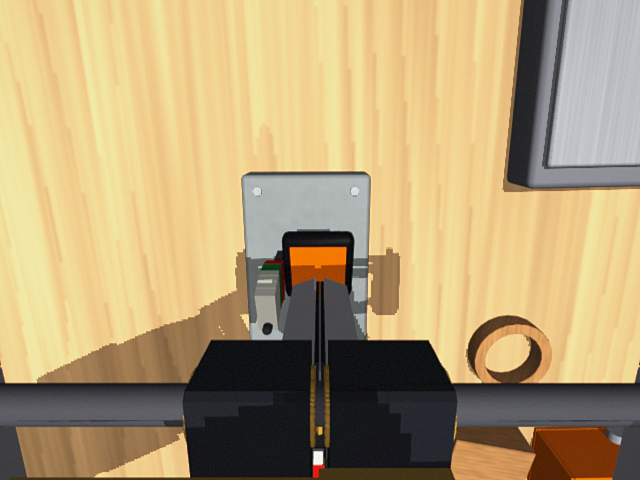

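```bash
python3 -m handwheel '[{"wx":0,"wy":0,"wz":0,"tx":0,"ty":0.004,"tz":0.02,"gripper":1},{"wx":0,"wy":0,"wz":0,"tx":0,"ty":0,"tz":0.02,"gripper":1},{"wx":0,"wy":0,"wz":0,"tx":0,"ty":0,"tz":0.01,"gripper":1},{"wx":0,"wy":0,"wz":0,"tx":0,"ty":0,"tz":0.01,"gripper":1},{"wx":0,"wy":0,"wz":0,"tx":0,"ty":0,"tz":0.01,"gripper":1},{"wx":0,"wy":0,"wz":0,"tx":0,"ty":0,"tz":0.01,"gripper":1},{"wx":0,"wy":0,"wz":0,"tx":0,"ty":0,"tz":0.01,"gripper":1},{"wx":0,"wy":0,"wz":0,"tx":0,"ty":0,"tz":0.007,"gripper":1},{"wx":0,"wy":0,"wz":0,"tx":0,"ty":0,"tz":0,"gripper":1},{"wx":0,"wy":0,"wz":0,"tx":0,"ty":0,"tz":0,"gripper":1}]' 30
python3 - <<'E'
from h import *
for n in ("wrist","scene"):
    im=vision.snapshot(n)
    if n=="scene":cv2.imwrite("pics/s11.png",cv2.resize(im[160:340,320:540,::-1],None,fx=3.6,fy=3.3,interpolation=cv2.INTER_CUBIC))
    else:cv2.imwrite("pics/w11.png",im[:,:,::-1])
s=arm.read_state();print(s['tool_pos'],s['ee_rot'],s['ft_force'],s['gripper_width'])
E
```

```text
time_s: 14.0
tool_pos: [0.5786, 0.2939, 0.1088]
ee_rot: [180.0, -0.0, -1.3]
ft_force: [-0.3, 0.1, 5.5]
gripper_width: 0.003
[0.57865637 0.29382622 0.10920435] [ 1.79987452e+02 -1.29349025e-02 -1.32291179e+00] [-1.50138959 -0.69835637  5.31099684] 0.006968334338299953
```

View pics/s11.png

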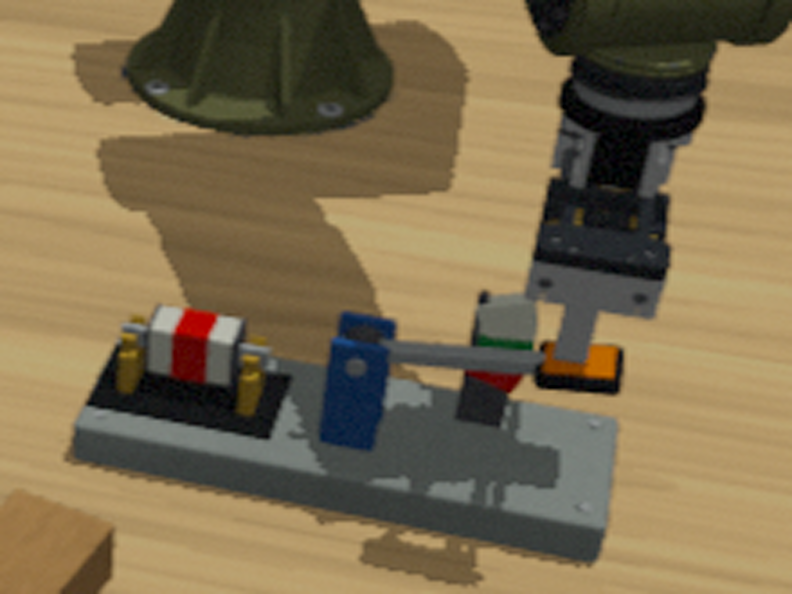

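View pics/w11.png

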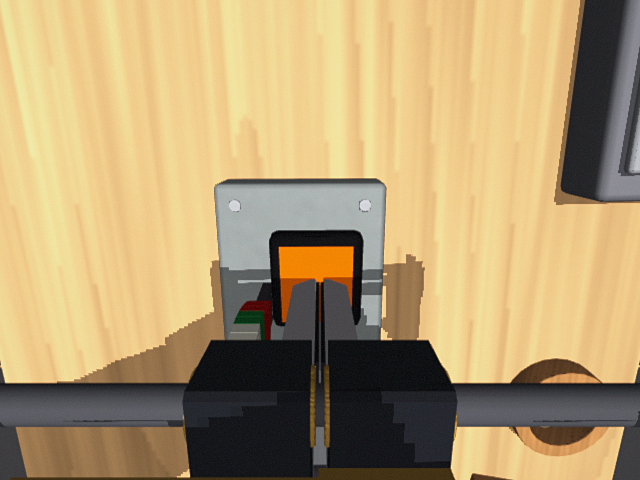

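Fz of 5.5 N and the geometry both give q ≈ 0.28, so about 15 mm remains to level.

```bash
python3 -m handwheel '[{"wx":0,"wy":0,"wz":0,"tx":0,"ty":0,"tz":0.005,"gripper":1},{"wx":0,"wy":0,"wz":0,"tx":0,"ty":0,"tz":0.005,"gripper":1},{"wx":0,"wy":0,"wz":0,"tx":0,"ty":0,"tz":0.004,"gripper":1},{"wx":0,"wy":0,"wz":0,"tx":0,"ty":0,"tz":0,"gripper":1},{"wx":0,"wy":0,"wz":0,"tx":0,"ty":0,"tz":0,"gripper":1},{"wx":0,"wy":0,"wz":0,"tx":0,"ty":0,"tz":0,"gripper":1},{"wx":0,"wy":0,"wz":0,"tx":0,"ty":0,"tz":0,"gripper":1}]' 30
python3 - <<'E'
from h import *
np.set_printoptions(precision=4,suppress=True)
for n in ("wrist","scene"):
    im=vision.snapshot(n)
    if n=="scene":
        cv2.imwrite("pics/s12.png",cv2.resize(im[220:300,340:500,::-1],None,fx=5,fy=5,interpolation=cv2.INTER_CUBIC))
        cv2.imwrite("pics/s12f.png",im[:,:,::-1])
    else:cv2.imwrite("pics/w12.png",im[:,:,::-1])
s=arm.read_state();print(s['tool_pos'],s['ee_rot'],s['ft_force'],s['gripper_width'])
# predicted lever bar line in zoom for angles
P=np.array([.5758,.171,.115]);yv=np.array([.0227,.9997,0])
for q in (.32,.4,.48):
    th=.4-q
    print(q,[((proj("scene",P+r*(yv*np.cos(th)+np.array([0,0,np.sin(th)])))-[340,220])*5).round() for r in (.03,.085,.105,.155)])
E
```

```text
time_s: 14.68
tool_pos: [0.5789, 0.2945, 0.0957]
ee_rot: [-179.9, -0.1, -1.3]
ft_force: [-0.7, 3.3, 6.2]
gripper_width: 0.007
[0.5789 0.2945 0.0957] [-179.9352   -0.0708   -1.3114] [-0.7339  3.6725  6.6056] 0.004422499569440066
0.32 [array([467., 236.]), array([594., 252.]), array([641., 258.]), array([762., 274.])]
0.4 [array([467., 240.]), array([592., 264.]), array([639., 273.]), array([757., 296.])]
0.48 [array([466., 244.]), array([590., 276.]), array([635., 288.]), array([751., 318.])]
```

View pics/s12.png

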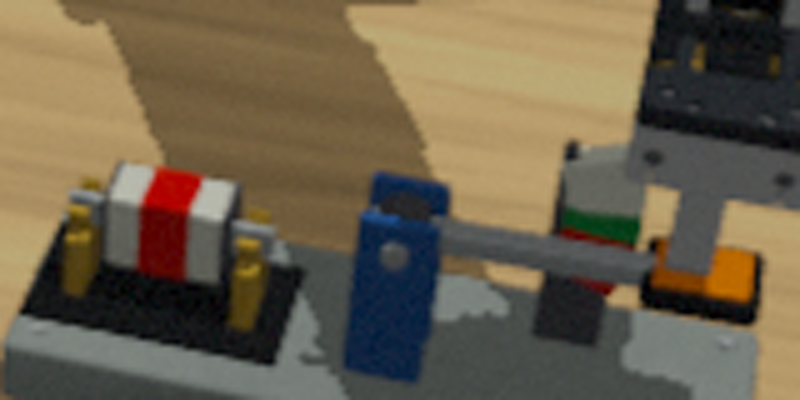

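View pics/s12f.png

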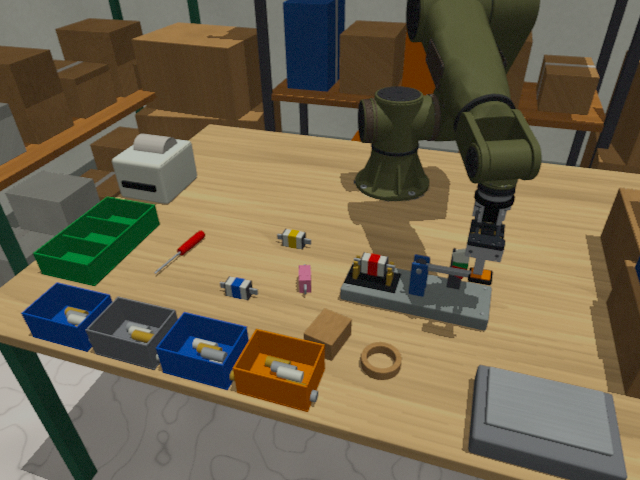

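```bash
python3 -m handwheel '[{"wx":0,"wy":0,"wz":0,"tx":0,"ty":0,"tz":0.002,"gripper":1},{"wx":0,"wy":0,"wz":0,"tx":0,"ty":0,"tz":0,"gripper":1},{"wx":0,"wy":0,"wz":0,"tx":0,"ty":0,"tz":0,"gripper":1},{"wx":0,"wy":0,"wz":0,"tx":0,"ty":0,"tz":0,"gripper":1},{"wx":0,"wy":0,"wz":0,"tx":0,"ty":0,"tz":0,"gripper":1},{"wx":0,"wy":0,"wz":0,"tx":0,"ty":0,"tz":0,"gripper":1}]'
python3 - <<'E'
from h import *
np.set_printoptions(precision=4,suppress=True)
im=vision.snapshot("scene")
cv2.imwrite("pics/s13.png",cv2.resize(im[250:300,400:500,::-1],None,fx=8,fy=8,interpolation=cv2.INTER_CUBIC))
cv2.imwrite("pics/w13.png",vision.snapshot("wrist")[:,:,::-1])
s=arm.read_state();print(s['time_s'],s['tool_pos'],s['ft_force'])
P=np.array([.5758,.171,.115]);yv=np.array([.0227,.9997,0])
for q in (.32,.36,.4,.44,.48):
    th=.4-q
    print(q,[((proj("scene",P+r*(yv*np.cos(th)+np.array([0,0,np.sin(th)])))-[400,250])*8+3.5).round() for r in (0,.03,.06,.1,.155)])
E
```

```text
time_s: 15.28
tool_pos: [0.5788, 0.2947, 0.0938]
ee_rot: [-179.9, -0.1, -1.3]
ft_force: [-0.3, 3.5, 8.0]
gripper_width: 0.005
15.3833 [0.5789 0.2946 0.0938] [-0.7509  5.0114  7.353 ]
0.32 [array([163., 127.]), array([271., 141.]), array([381., 155.]), array([531., 174.]), array([742., 202.])]
0.36 [array([163., 127.]), array([271., 145.]), array([380., 162.]), array([529., 186.]), array([739., 220.])]
0.4 [array([163., 127.]), array([271., 148.]), array([379., 169.]), array([527., 197.]), array([735., 237.])]
0.44 [array([163., 127.]), array([270., 151.]), array([378., 176.]), array([525., 209.]), array([731., 255.])]
0.48 [array([163., 127.]), array([269., 155.]), array([376., 182.]), array([521., 220.]), array([725., 272.])]
```

View pics/s13.png

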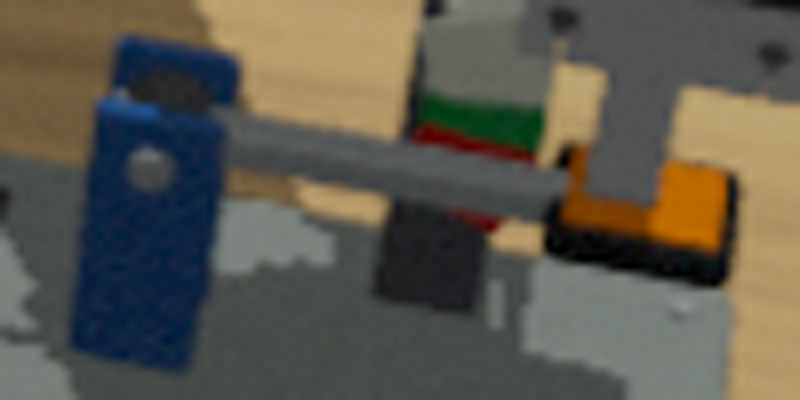

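View pics/w13.png

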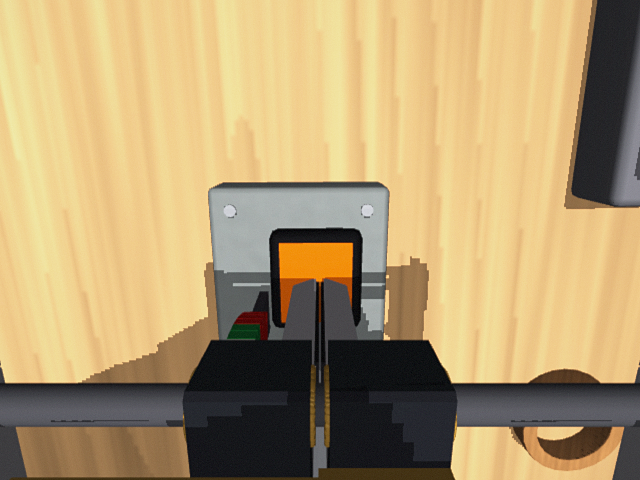

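The lever bar's slope and the paddle edge both give q ≈ 0.38–0.40. Fz of 7–8 N matches the 7 N stated for level. The fuse was still seated in the frame before the last 2 mm of press. Handing in.

Run:
```python
from h import *
s=arm.read_state();print(s['time_s'],s['tool_pos'],s['ft_force']);print(workorder.hand_in())
```

```text
15.3833 [0.57886642 0.29462537 0.09382463] [-0.75091057  5.01143568  7.35303611]
the job is handed in; nothing more can be done
None
```

The red-banded fuse is seated upright across the two brass posts and released, and the job was handed in at 15.4 s with the closed fingertips holding the lever down in the green.

**Last checks**
- **Lever:** the bar's slope and the paddle's edge in the scene picture both give about 0.38–0.40 rad. The push was 7.4–8 N, and the lever should take about 7 N at level. Sight alone is weaker: the scene camera looks down at an angle, so the bar appeared in front of the red blocks rather than the green.
- **Side force:** a side force of 3.5–5 N along y also showed on the fingertips, probably friction on the pad. The measured position held steady.
- **Fuse:** pictures after release showed a blade in each fork. It was still seated in the last full picture, taken just before the final 2 mm of lever press, and I did not view it again after that.
- **Other things on the bench:** in that same full picture they looked undisturbed.

**What went wrong on the way:** the first grasp failed. The real fingertips turned out to be about 27 mm short of the reported TCP, so the fingers slid over the top of the fuse and tilted it. The wrist force read about 38 N up while this happened, close to the 40 N pressing limit. I don't know whether it went higher between readings. When I lifted off, the fuse settled back upright in place, and with the height corrected the second grasp held.

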